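# Index the imaging camera one station over to the stained slide

### The arm

A 7-joint arm with a two-finger parallel gripper is mounted at the origin on the work surface. World frame = base frame: x ahead of the robot, y to its left, z up, the work surface at z = 0. Lengths are in m, angles in rad, forces in N, time in s.
With the tool pointing down it reaches from about 0.425 to 0.875 m from the base axis. Payload 4.7 kg.
Tool frame: the origin (TCP) lies midway between the tips of the shut fingers; the grasp point (between the pads) lies 19 mm behind it; x points along the fingers, z is the direction in which the jaws open and shut, and the axes are right-handed (so a half turn about x gives the same grasp; the last joint's range is limited). The gripper opens to 87 mm and grips with 3 to 60 N. Pads are 19 mm wide; open, the fingers measure 117 mm over their backs; the gripper's body (75 mm by 190 mm) begins 51 mm behind the grasp point.
Start: joints at [-1.195, 0.321, -0.07, 1.45, 0.023, 1.371, -0.057], TCP at [0.23, 0.608, 0.223] pointing down, gripper open.
Joint ranges: [-2.86, 2.86], [-0.3, 2.09], [-1.38, 1.24], [0.06, 2.45], [-1.56, 4.7], [0.09, 2.05], [-2.69, 2.69]. Speed limits (rad/s): [2.57, 2.57, 3.14, 3.14, 3.14, 3.14, 3.14].

### API

Orientations are given as a rotation vector (axis times angle).
In Python, from bench import ctrl, vision, close_job gives the robot as it stands. The module is installed in compiled form; this text tells all that it offers.
- The arm moves only by the tool servo_tool, never from a script. Its argument "commands" is a list that holds one entry, the list of rows, each a list of 7 numbers: the turn, a rotation vector about the tool's x, y, z in degrees, then the shift along the tool's x, y, z in mm, then the finger opening in mm, from 0 to 87. In form: [[[wx, wy, wz, x, y, z, grip], ...]]. A call has 1 to 5 rows; each row is the pose to reach, as a shift and turn from the pose commanded when the call began, along the tool's axes at that moment; what a row does not reach only later rows make up. A row lasts 1/8 s, in which the tool goes at most 62.5 mm and 10.7 degrees, less where a joint would pass 70% of its speed; a pose out of reach is approached as far as the arm can. A call with a gripper value outside its range is refused whole. The fingers move at their own pace and stop on an object; "newtons" is the grip in N (left out, the last holds). Time passes only in rows, so rows that repeat a pose let the fingers close. It gives the time, the measured TCP pose, the force and the opening at its end, in the units of the state.
- ctrl.get_state(): the state, without advancing time (a new reading comes with each control period).
- vision.get_image(name): name is "scene" or "top" or "wrist"; returns the picture (400x640x3 uint8, red, green, blue); there is no depth.
- vision.camera_info(name): a dict with "fov_y" (degrees; the focal length in pixels is half the picture's height over the tangent of half this angle, whatever the lens; pixels are square), "cx", "cy" (the principal point, pixels), "dist" ([k1, k2, p1, p2, k3] as OpenCV has them; the pictures are not rectified), "pose" (4x4, takes a point from camera to world coordinates). Camera axes: x right, y down, z forward; pixel columns grow to the right and rows downward; lengths in m; the calibration is good to about 2 mm. A picture is of the moment at which its call begins: read the wrist's pose just before it. camera_info takes no time and is no camera call; for the wrist camera it gives the pose at the moment of the call.
- close_job(): hands the job in, once; it reports no verdict.
The state is a dict: "time": time; "joint_positions": joint angles; "qd": joint speeds; "joint_torque": joint torques, N m; "position": TCP position; "tool_rot": TCP orientation; "ft_force": force on the tool from outside, world axes, zero at the start; "torque": the same for the moment, N m; "grip_width": opening from 0.0 (shut) to 1.0 (fully open).
Only numpy, scipy, OpenCV 4.12 (cv2) and the standard library are available. Lean on these libraries where they do the work, as an engineer would, in place of code of your own. Each camera call takes 0.05 s, during which the arm holds its last target. There are 200 camera calls.

### The job

The camera on the imaging stand is looking at the checkered chart. Hook a fingertip under the red pull ring, lift the spring index pin out of its hole, swing the camera arm one hole over to the stage plate that holds the purple-stained slide, and let the pin drop fully home there. Work with the ring only hooked, gently and never pinched, keep off the camera itself, and leave the stage plates and everything else on the bench where they stand.

Things in the scene. Friction and masses are not known exactly. Their poses are not given: they have to be found in the camera images.
- stand: Fixed imaging stand: grey baseboard 540 x 360 mm, top at 22 mm, steel column. Origin on the column (pivot) axis at bench level; x runs along the board away from the robot (board x -70 to 470, y -180 to 180 mm). On the column a level index plate, a sector of 186 mm radius, top at z 140 mm, with five 13 mm holes at 160 mm radius, 15 degrees apart, the middle one on the x axis.
- swing_arm (a joint): White camera arm's angle about the column, rad, positive to the stand's +y. Holes at -0.524, -0.262, 0, 0.262, 0.524; starts in hole 0. Pin in: 0.01 rad play each way. Pin out: moves with about 1 N at the ring, stays where left. Beam 36 mm wide, 146 to 170 mm above the bench; hub at the pivot up to 193 mm.
- index_pin (a joint): Height of the spring index pin in the arm, m: 0 = fully home, 0.022 = fully drawn, straight up. The round-nosed 10 mm tip is clear of the index plate from 0.014; let go between holes it rides on the plate at about 0.013 and drops into the next hole when swung over it. Spring about 5 N down when home, 9 N fully drawn.
- pull_ring: Upright red wire ring on top of the index pin, 160 mm from the pivot; turns with the arm, rises with the pin. Wire 5.6 mm, clear opening 45 mm. Origin: centre of the opening, 228 mm above the bench when the pin is home. x = axis of the opening, along the arm away from the pivot; z up. A fingertip enters along +x, slanting down, and lifts under the ring's top, 22 mm above the origin.
- camera_head: Camera with lens and ring light at the end of the arm, looking straight down, 360 mm from the pivot. Origin: centre of the lens's lower face, 95 mm above the bench; 68 mm across there; the body above is 52 mm square and reaches 222 mm above the bench.
- slide_stage: Black round stage plate, 84 mm across, 10 mm thick, loose on the baseboard, with steel clips and a glass slide (76 x 26 mm) with purple stained spots and a white end. The camera must come over this one; it lies under the camera's place at hole -0.262 or +0.262. Origin at the centre of its underside.
- empty_stage: The same black stage plate with clips but no slide, under the hole on the other side. Origin at the centre of its underside.
- chart_stage: White stage plate of the same size with a checkered chart, under the middle hole, where the camera starts. Origin at the centre of its underside.
- oil_bottle: Small amber bottle, 30 mm across, 72 mm high, upright on the baseboard to the left of the index plate. Origin at the centre of its underside. Leave alone.
- stain_jar: Glass staining jar with slides and blue lid, 58 x 70 mm, 110 mm high, on the baseboard to the right of the column. Origin at the centre of its underside. Leave alone.
- tweezers: Steel tweezers, 140 mm long, lying along x on the right side of the baseboard. Origin at the centre of the underside. Leave alone.
- slide_box: Flat blue slide box with steel clasp, 88 x 190 x 33 mm, on the bench to the right. Origin at the centre of its underside. Leave alone.
- marker: White pen with red cap, 138 mm long, 12 mm thick, lying on the bench to the left. Origin at the centre of its underside. Leave alone.
- spectacles: Folded spectacles, 118 mm wide, 38 mm high, on the bench to the left. Origin at the bottom middle of the front frame. Leave alone.

How it is judged:
By the outcome, as a careful person would: the job done as asked, in the order asked, and still so for the second after the job is handed in, with the robot touching nothing.
It also fails if it takes over 48 s, if anything falls off the work surface, if the arm or the gripper's body presses on something with over 40 N, if the wrist force passes 120 N, or if a joint passes its speed limit or range.

## Working session

There is one attempt and no reset: what is moved stays moved. The work goes in short steps, Python scripts to look and compute and a tool call to move; the robot and the scene stay as the last step left them, time stands still between calls to the robot, and variables do not carry over. Pictures are saved under pics/ and viewed, about 8 in all and at most 12, crops included, and the job is handed in when it is done.

Besides the shell and the picture viewer there is one more tool, called after ">>>" as name(argument=value, ...) on one line, values as JSON. servo_tool: Moves the arm, as the interface text tells. Its arguments: {"type":"object","properties":{"commands":{"type":"array"},"newtons":{"type":"number"}},"required":["commands"]}

```bash
mkdir -p pics
cat > h.py <<'E'
import numpy as np, cv2
from scipy.spatial.transform import Rotation as R
from bench import ctrl, vision, close_job
def K(i):
    f=200/np.tan(np.radians(i["fov_y"])/2)
    return np.array([[f,0,i["cx"]],[0,f,i["cy"]],[0,0,1.]])
def ray(i,p):
    u=cv2.undistortPoints(np.array([[p]],float),K(i),np.array(i["dist"],float))[0,0]
    T=np.array(i["pose"]); d=T[:3,:3]@np.array([u[0],u[1],1]); return T[:3,3],d/np.linalg.norm(d)
def onz(i,p,z):
    o,d=ray(i,p); return o+d*(z-o[2])/d[2]
def two(a,b):
    (o1,d1),(o2,d2)=a,b
    s=np.linalg.lstsq(np.c_[d1,-d2],o2-o1,rcond=None)[0]
    p,q=o1+s[0]*d1,o2+s[1]*d2; return (p+q)/2,np.linalg.norm(p-q)
def proj(i,P):
    T=np.linalg.inv(np.array(i["pose"])); return cv2.projectPoints(np.array(P,float).reshape(-1,1,3),cv2.Rodrigues(T[:3,:3])[0],T[:3,3],K(i),np.array(i["dist"],float))[0][:,0]
def snap(n,f):
    i=vision.camera_info(n); im=vision.get_image(n); cv2.imwrite(f"pics/{f}.png",im[:,:,::-1]); return i,im
E
python3 - <<'E'
from h import *
for n in("scene","top"):
    i,im=snap(n,n+"0"); print(n,i["fov_y"],np.round(i["pose"],3).tolist())
    h=cv2.cvtColor(im,cv2.COLOR_RGB2HSV); m=(((h[...,0]<6)|(h[...,0]>174))&(h[...,1]>150)&(h[...,2]>80)).astype(np.uint8)
    c=cv2.connectedComponentsWithStats(m)
    print([(s.tolist(),np.round(g,1).tolist()) for s,g in zip(c[2][1:],c[3][1:]) if s[4]>15])
s=ctrl.get_state();print(s["position"],s["tool_rot"],s["ft_force"],R.from_rotvec(s["tool_rot"]).as_matrix().round(2).tolist())
E
```

```text
scene 52.73762197028618 [[-0.126, 0.853, -0.507, 1.177], [0.992, 0.102, -0.075, 0.073], [-0.013, -0.513, -0.859, 1.164], [0.0, 0.0, 0.0, 1.0]]
[([473, 180, 4, 10, 22], [474.4, 184.5]), ([101, 251, 6, 6, 27], [103.4, 253.6]), ([111, 250, 7, 6, 29], [114.0, 252.4]), ([69, 255, 6, 5, 24], [71.9, 257.0]), ([80, 254, 6, 5, 24], [82.3, 255.9]), ([48, 257, 7, 6, 29], [50.6, 259.5]), ([59, 256, 6, 6, 29], [61.3, 258.3])]
top 57.544840520127416 [[0.008, -0.998, 0.068, 0.484], [-1.0, -0.008, -0.003, 0.0], [0.003, -0.068, -0.998, 1.38], [0.0, 0.0, 0.0, 1.0]]
[([521, 132, 7, 5, 22], [524.3, 134.3]), ([505, 134, 15, 7, 44], [512.2, 137.2]), ([497, 138, 7, 5, 23], [500.0, 140.2]), ([481, 142, 6, 5, 23], [483.7, 144.1]), ([473, 144, 6, 5, 22], [475.9, 146.0]), ([285, 205, 15, 3, 31], [293.0, 206.1]), ([177, 257, 5, 11, 27], [178.7, 261.9])]
[0.22996164 0.60744157 0.22159339] [-0.93977507  1.3602446   0.93804226] [-0.0367337   0.51477111 -0.20814042] [[-0.0, -0.94, 0.35], [-0.0, 0.35, 0.94], [-1.0, -0.0, -0.0]]
```

View pics/scene0.png

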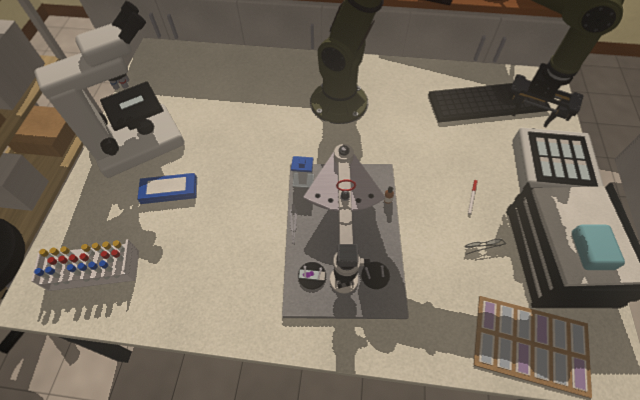

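View pics/top0.png

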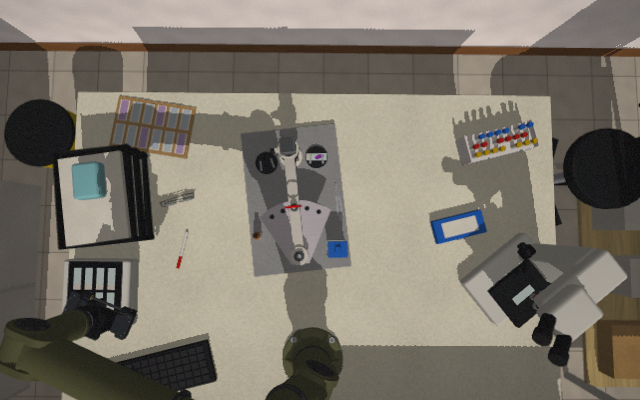

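The scene view shows the ring at about (346,185). The top view shows it at (293,207), the hub at (299,257) and the camera at (289,145). The purple slide is at (316,156), on the stand's −y side, so the target is hole −0.262.

Run:
```python
from h import *
it,ims=vision.camera_info("top"),cv2.imread("pics/top0.png"); isc,im2=vision.camera_info("scene"),cv2.imread("pics/scene0.png")
def red(im,x0,x1,y0,y1):
    h=cv2.cvtColor(im,cv2.COLOR_BGR2HSV); m=(((h[...,0]<10)|(h[...,0]>170))&(h[...,1]>90)&(h[...,2]>50)); 
    y,x=np.nonzero(m[y0:y1,x0:x1]); return x+x0,y+y0
x,y=red(ims,275,310,195,220); print("top",x.min(),x.max(),y.min(),y.max(),len(x)); a=((x.min()+x.max())/2,(y.min()+y.max())/2)
X,Y=red(im2,330,362,170,205); print("scene",X.min(),X.max(),Y.min(),Y.max()); b=((X.min()+X.max())/2,(Y.min()+Y.max())/2)
print(two(ray(it,a),ray(isc,b)))
print("ring z.228",onz(it,a,.228),onz(isc,b,.228))
print("hub",onz(it,(299,256.5),.193),onz(isc,(344,150),.193))
# baseboard corners top
for p in [(242,134),(334,121),(351,266),(254,277)]: print(onz(it,p,.022))
for p in [(292,164),(391,165),(407,318),(283,318)]: print(onz(isc,p,.022))
print("slide",onz(it,(316,156),.034),onz(isc,(312,275),.034))
c=cv2.resize(im2[130:330,270:420],None,fx=3.9,fy=3,interpolation=cv2.INTER_CUBIC) ; c=cv2.resize(im2[140:220,290:400],None,fx=7,fy=7,interpolation=cv2.INTER_CUBIC);cv2.imwrite("pics/c1.png",c)
```

```text
top 284 300 205 208 39
scene 336 355 179 190
(array([0.54305707, 0.06789157, 0.22404646]), np.float64(0.003310133868965133))
ring z.228 [0.54270569 0.06930468 0.228     ] [0.54593594 0.06627593 0.228     ]
hub [0.38287482 0.04683099 0.193     ] [0.39673752 0.05038593 0.193     ]
[0.82627926 0.27413853 0.022     ]
[ 0.8793572 -0.0736651  0.022    ]
[ 0.33499267 -0.13884377  0.022     ]
[0.29214038 0.21851403 0.022     ]
[ 0.34280381 -0.12950971  0.022     ]
[0.30669606 0.21550532 0.022     ]
[0.83779123 0.27653105 0.022     ]
[ 0.88057993 -0.070917    0.022     ]
slide [ 0.74221091 -0.00634215  0.034     ] [ 0.74769711 -0.00528149  0.034     ]
```

View pics/c1.png

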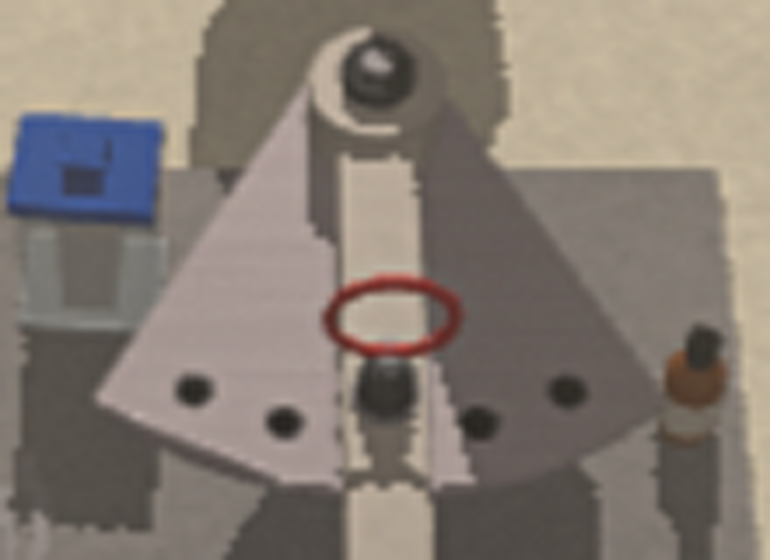

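The crop shows the ring upright at about (545,185) in scene pixels, with a dark knob below it and free holes on both sides. The stand's yaw is about 0.111 rad and the pivot is at about (0.386, 0.050). Next I plan the pre-hook pose: one finger, jaws wide open and level.

```bash
cat >> h.py <<'E'
PIV=np.array([.386,.0495]); YAW=.111
def goal(ang,slant,sgn):
    a=YAW+ang; s=np.radians(slant); x=np.array([np.cos(a)*np.cos(s),np.sin(a)*np.cos(s),-np.sin(s)])
    z=sgn*np.array([-np.sin(a),np.cos(a),0]); return np.c_[x,np.cross(z,x),z]
def delta(P,G,n=5):
    "turn(deg) and shift(mm) in present tool axes to TCP P, rotation G"
    s=ctrl.get_state(); T=R.from_rotvec(s["tool_rot"]).as_matrix()
    w=np.degrees(R.from_matrix(T.T@G).as_rotvec()); d=1000*T.T@(P-np.array(s["position"]))
    print("t",round(s["time"],2),"turn",w.round(1),"|",np.linalg.norm(w).round(1),"shift",d.round(1)); return w,d
E
python3 - <<'E'
from h import *
s=ctrl.get_state();T=R.from_rotvec(s["tool_rot"]).as_matrix();p=np.array(s["position"])
C=np.array(vision.camera_info("wrist")["pose"]);print("cam in tool",(1000*T.T@(C[:3,3]-p)).round(),(T.T@C[:3,:3]).round(2).tolist())
print(vision.camera_info("wrist")["fov_y"])
ring=np.array([.5445,.068,.228])
for sg in(1,-1):
    G=goal(0,40,sg)
    tip=ring+np.array([0,0,.012])-G[:,0]*.09   # finger tip 90 mm short
    P=tip-G[:,2]*.051*(1)     # hooking finger = the +z one
    print(sg,P.round(3)); delta(P,G);
E
```

```text
cam in tool [-163.   77.    1.] [[0.0, -0.28, 0.96], [-0.0, -0.96, -0.28], [1.0, -0.0, -0.0]]
69.78408621472948
1 [0.482 0.01  0.298]
t 0.1 turn [-25.3 -11.9 -49.1] | 56.5 shift [ -75.4 -446.9 -470.1]
-1 [0.47  0.111 0.298]
t 0.1 turn [140.2 -65.4  15.9] | 155.5 shift [ -75.6 -400.5 -379.3]
```

Run:
```python
from h import *
delta(np.array([.45,.2,.40]),goal(0,90,-1))
```

```text
t 0.1 turn [ 1.529e+02 -0.000e+00  1.000e-01] | 152.9 shift [-177.9 -350.  -303.5]
```

>>> servo_tool(commands=[[[10, 0, 0, -45, -20, -15, 87], [20, 0, 0, -90, -50, -40, 87], [30, 0, 0, -130, -85, -70, 87], [40, 0, 0, -165, -120, -100, 87], [50, 0, 0, -178, -155, -130, 87]]])

```text
time: 0.72
position: [0.33, 0.4305, 0.4029]
tool_rot: [-0.257, 1.553, 0.261]
ft_force: [0.6, -0.0, -1.2]
grip_width: 0.998
```

Run:
```python
from h import *
print(ctrl.get_state()["joint_positions"])
delta(np.array([.45,.2,.40]),goal(0,90,-1))
```

```text
[-1.07432364  0.06192381  0.11596145  1.40172329 -0.00732471  1.67497074
 -0.62873564]
t 0.72 turn [102.6   0.   -0.2] | 102.6 shift [   2.4 -257.    38.7]
```

>>> servo_tool(commands=[[[10, 0, 0, 0, -50, 8, 87], [20, 0, 0, 0, -100, 16, 87], [30, 0, 0, 0, -155, 24, 87], [40, 0, 0, 2, -205, 32, 87], [51, 0, 0, 2, -257, 39, 87]]])

```text
time: 1.35
position: [0.451, 0.2001, 0.3981]
tool_rot: [0.435, 1.527, -0.435]
ft_force: [0.8, -0.1, -0.1]
grip_width: 1.0
```

>>> servo_tool(commands=[[[10, 0, 0, 0, 0, 0, 87], [20, 0, 0, 0, 0, 0, 87], [30, 0, 0, 0, 0, 0, 87], [40, 0, 0, 0, 0, 0, 87], [51, 0, 0, 0, 0, 0, 87]]])

```text
time: 1.98
position: [0.4505, 0.2016, 0.3981]
tool_rot: [1.113, 1.268, -1.114]
ft_force: [0.6, 0.3, 0.1]
grip_width: 1.001
```

Run:
```python
from h import *
print(ctrl.get_state()["joint_positions"])
ring=np.array([.5445,.068,.228]);G=goal(0,40,-1)
delta(ring+np.array([0,0,.012])-G[:,0]*.09-G[:,2]*.051,G)
```

```text
[-0.81329168 -0.05168302  0.32343855  1.52155922  0.01650948  1.66979986
 -1.92968299]
t 1.98 turn [ 1.  -0.5 50. ] | 50.1 shift [100.3   8.   92.4]
```

>>> servo_tool(commands=[[[0, 0, 10, 15, 0, 18, 87], [0, 0, 20, 35, 0, 36, 87], [0, 0, 30, 55, 4, 55, 87], [0, 0, 40, 80, 8, 74, 87], [1, -0.5, 50, 100, 8, 92, 87]]])

```text
time: 2.6
position: [0.4922, 0.1404, 0.2547]
tool_rot: [1.336, 1.039, -0.766]
ft_force: [3.2, -5.1, 0.7]
grip_width: 0.998
```

Run:
```python
from h import *
print(ctrl.get_state()["joint_positions"])
ring=np.array([.5445,.068,.228]);G=goal(0,40,-1)
delta(ring+np.array([0,0,.012])-G[:,0]*.09-G[:,2]*.051,G)
i,im=snap("wrist","w1"); print(proj(i,ring),proj(i,ring+[0,0,.022]))
```

```text
[-0.31386894 -0.30005808 -0.02079045  2.07428171  0.00670053  0.95705136
 -1.76514138]
t 2.6 turn [-0.1 -4.6 26.8] | 27.2 shift [-51.4  -6.4  22.8]
[[433.57897133 181.93043991]] [[444.92067821 175.94251721]]
```

View pics/w1.png

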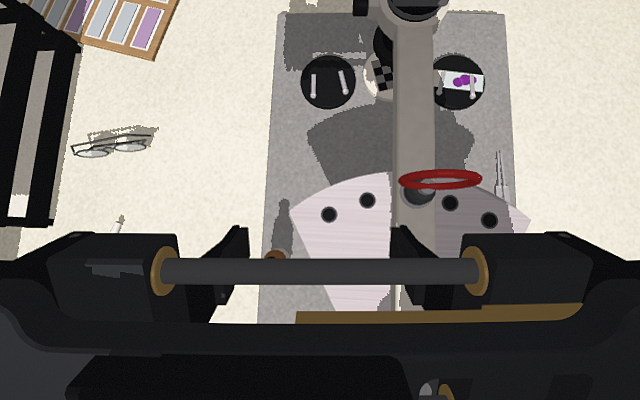

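The wrist view shows the ring at about (440,179), which matches my prediction. Joint 2 sits at its −0.3 limit, so this slant with level jaws can't be reached. Turning the jaws into the vertical plane and hooking with the lower finger moves the wrist forward. I'll check which poses that allows.

```bash
cat >> h.py <<'E'
L1,L2,L3,H=.456,.517,.352,.246
def ik(r,z,s):
    s=np.radians(s); rw,zw=r-L3*np.cos(s),z+L3*np.sin(s)-H
    c=(rw*rw+zw*zw-L1**2-L2**2)/(2*L1*L2)
    if abs(c)>1: return None
    q4=np.arccos(c); q2=np.arctan2(rw,zw)-np.arctan2(L2*np.sin(q4),L1+L2*c); return q2,q4,np.pi/2+s-q2-q4
E
python3 - <<'E'
from h import *
rr=.5445/np.cos(.12) 
print("q2 for lower-finger tip at ring + (dr,dz) ; slants 45..75")
for dr,dz in [(-.06,.06),(-.05,.03),(-.04,.02),(-.03,.01),(-.02,.0),(-.01,-.005),(.01,-.008),(.012,.0),(.012,.02)]:
    row=[]
    for s in (45,50,55,60,65,70,75):
        a=np.radians(s); q=ik(rr+dr+.051*np.sin(a),.228+dz+.051*np.cos(a),s); row.append(round(q[0],3))
    print(dr,dz,row)
s=ctrl.get_state();p=s["position"];print(ik(np.hypot(p[0],p[1]),p[2],np.degrees(np.arcsin(-R.from_rotvec(s["tool_rot"]).as_matrix()[2,0]))))
i=vision.camera_info("wrist");im=cv2.imread("pics/w1.png");h=cv2.cvtColor(im,cv2.COLOR_BGR2HSV)
m=(((h[...,0]<10)|(h[...,0]>170))&(h[...,1]>120)&(h[...,2]>50)); y,x=np.nonzero(m[150:210,370:510]);x+=370;y+=150
print(x.min(),x.max(),y.min(),y.max()); e=[onz(i,(x.min(),y[x==x.min()].mean()),.228),onz(i,(x.max(),y[x==x.max()].mean()),.228)]
print(e,(e[0]+e[1])/2,np.linalg.norm(e[0]-e[1]))
E
```

```text
q2 for lower-finger tip at ring + (dr,dz) ; slants 45..75
-0.06 0.06 [np.float64(-0.548), np.float64(-0.484), np.float64(-0.419), np.float64(-0.352), np.float64(-0.285), np.float64(-0.217), np.float64(-0.148)]
-0.05 0.03 [np.float64(-0.507), np.float64(-0.446), np.float64(-0.382), np.float64(-0.317), np.float64(-0.251), np.float64(-0.184), np.float64(-0.116)]
-0.04 0.02 [np.float64(-0.472), np.float64(-0.413), np.float64(-0.352), np.float64(-0.288), np.float64(-0.223), np.float64(-0.157), np.float64(-0.09)]
-0.03 0.01 [np.float64(-0.437), np.float64(-0.381), np.float64(-0.321), np.float64(-0.259), np.float64(-0.195), np.float64(-0.129), np.float64(-0.063)]
-0.02 0.0 [np.float64(-0.402), np.float64(-0.347), np.float64(-0.289), np.float64(-0.229), np.float64(-0.166), np.float64(-0.101), np.float64(-0.035)]
-0.01 -0.005 [np.float64(-0.37), np.float64(-0.317), np.float64(-0.261), np.float64(-0.201), np.float64(-0.14), np.float64(-0.076), np.float64(-0.011)]
0.01 -0.008 [np.float64(-0.314), np.float64(-0.264), np.float64(-0.21), np.float64(-0.152), np.float64(-0.092), np.float64(-0.03), np.float64(0.035)]
0.012 0.0 [np.float64(-0.316), np.float64(-0.266), np.float64(-0.211), np.float64(-0.153), np.float64(-0.092), np.float64(-0.03), np.float64(0.035)]
0.012 0.02 [np.float64(-0.333), np.float64(-0.28), np.float64(-0.224), np.float64(-0.165), np.float64(-0.103), np.float64(-0.04), np.float64(0.025)]
(np.float64(-0.29694506809338306), np.float64(2.127349549566154), np.float64(0.9470516786381511))
398 481 169 189
[array([0.51911327, 0.07261591, 0.228     ]), array([0.52633142, 0.02462057, 0.228     ])] [0.52272235 0.04861824 0.228     ] 0.04853508355289497
```

```bash
cat >> h.py <<'E'
RING=np.array([.5445,.066,.228])
def gv(ang,s):
    G=goal(ang,s,1); x=G[:,0]; y=G[:,2]; return np.c_[x,y,np.cross(x,y)]
def tip(dr,dz,s,ang=0,ring=None,az=None):
    "TCP pose with lower finger tip at ring + (dr along arm, dz)"
    G=gv(ang,s); a=YAW+ang; ring=RING if ring is None else ring
    return ring+np.array([dr*np.cos(a),dr*np.sin(a),dz])+G[:,2]*.051,G
E
python3 - <<'E'
from h import *
print(gv(0,75).round(2).tolist(), ctrl.get_state()["joint_positions"])
delta(*tip(-.045,.075,75))
E
```

```text
[[0.26, -0.11, 0.96], [0.03, 0.99, 0.11], [-0.97, 0.0, 0.26]] [-0.34068748 -0.29803324  0.04537429  2.1279674   0.01413783  0.94725676
 -1.76370513]
t 2.65 turn [-90.6   1.3  -7.4] | 90.9 shift [-70.5  95.1  49.7]
```

>>> servo_tool(commands=[[[-10, 0, -1, 0, 25, 5, 87], [-20, 0, -2, -10, 50, 12, 87], [-30, 0, -3, -25, 75, 20, 87], [-40, 0.5, -4, -45, 95, 30, 87], [-50, 0.7, -5, -60, 95, 40, 87]]])

```text
time: 3.28
position: [0.5618, 0.0975, 0.3377]
tool_rot: [0.55, 1.262, -0.293]
ft_force: [0.2, -0.1, -0.8]
grip_width: 1.0
```

Run:
```python
from h import *
print(ctrl.get_state()["joint_positions"])
delta(*tip(-.045,.075,75))
```

```text
[-0.43049497 -0.12716753  0.20778569  1.74252737  0.00413317  1.21549898
 -0.78297534]
t 3.27 turn [-39.    1.2  -3.9] | 39.2 shift [ 14.  -37.4   1.8]
```

>>> servo_tool(commands=[[[-10, 0.3, -1, 4, -10, 0, 87], [-20, 0.6, -2, 7, -20, 1, 87], [-30, 1, -3, 10, -30, 2, 87], [-39, 1.2, -3.9, 14, -37, 2, 87], [-39, 1.2, -3.9, 14, -37, 2, 87]]])

```text
time: 3.9
position: [0.5475, 0.0673, 0.3147]
tool_rot: [-0.068, 1.309, 0.091]
ft_force: [-0.0, -0.2, -0.6]
grip_width: 1.002
```

```bash
cat >> h.py <<'E'
def red(im,lim=30):
    h=cv2.cvtColor(im,cv2.COLOR_RGB2HSV); m=(((h[...,0]<8)|(h[...,0]>172))&(h[...,1]>120)&(h[...,2]>50)).astype(np.uint8)
    c=cv2.connectedComponentsWithStats(m); return [(s.tolist()) for s in c[2][1:] if s[4]>lim]
E
python3 - <<'E'
from h import *
s=ctrl.get_state();print(s["joint_positions"],np.abs(s["qd"]).max())
delta(*tip(-.045,.075,75))
i,im=snap("wrist","w2");a=np.radians(np.arange(0,360,30)); n=np.array([-np.sin(YAW),np.cos(YAW),0])
p=proj(i,[RING+.0253*(np.cos(t)*n+np.sin(t)*np.array([0,0,1])) for t in a]);print(red(im),p.min(0),p.max(0))
for q in p: cv2.circle(im,tuple(int(v) for v in q),2,(0,255,0),-1)
cv2.imwrite("pics/w2o.png",im[:,:,::-1])
E
```

```text
[-0.46415584 -0.13378108  0.25362629  1.78205187  0.06207505  1.230009
 -0.11655369] 0.053990081878993
t 3.9 turn [-0.3 -0.1 -0. ] | 0.4 shift [-1.2 -0.9  1.5]
[[286, 174, 16, 61, 655]] [287.32974467 175.57358134] [296.88228476 231.03383644]
```

View pics/w2o.png

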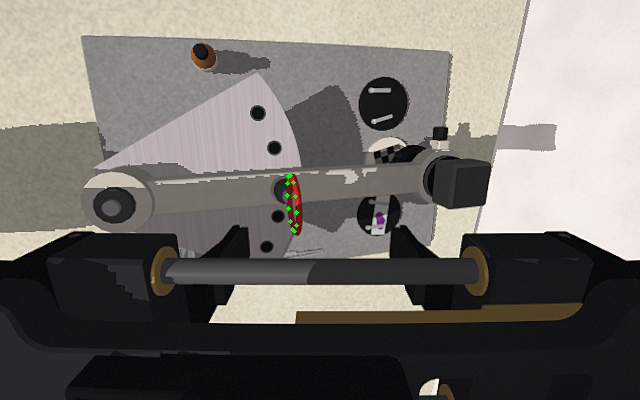

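Projected ring points overlay the real ring to within about 1–2 px (ring at 286–302, 174–235). I shift the estimate by about 1 mm and compute the entry.

```bash
sed -i 's/^RING=.*/RING=np.array([.546,.065,.228])/' h.py
python3 - <<'E'
from h import *
for a in [(-.04,.05,72),(-.035,.025,68),(-.03,.005,64),(-.022,-.003,60)]: delta(*tip(*a))
E
```

```text
t 3.95 turn [-0.4 -3.  -0. ] | 3.0 shift [22.4 -2.4  0.7]
t 3.95 turn [-0.4 -7.   0. ] | 7.0 shift [44.3 -2.4 -1.2]
t 3.95 turn [ -0.4 -11.    0. ] | 11.0 shift [61.4 -2.4 -2.1]
t 3.95 turn [ -0.4 -15.    0. ] | 15.0 shift [67.7 -2.4  2.7]
```

>>> servo_tool(commands=[[[0, -3, 0, 22, -2, 1, 87], [-0.4, -7, 0, 44, -2.4, -1, 87], [-0.4, -11, 0, 61, -2.4, -2, 87], [-0.4, -15, 0, 68, -2.4, 2.5, 87], [-0.4, -15, 0, 68, -2.4, 2.5, 87]]])

```text
time: 4.58
position: [0.567, 0.0672, 0.2495]
tool_rot: [-0.059, 1.048, 0.101]
ft_force: [-1.1, 1.0, -0.2]
grip_width: 0.995
```

Run:
```python
from h import *
s=ctrl.get_state();print(np.round(s["joint_positions"],3),s["ft_force"])
for a in [(-.022,-.003,60),(-.01,-.004,57),(0,-.004,55),(.008,-.004,53),(.014,-.003,52)]: delta(*tip(*a))
i,im=snap("wrist","w3"); i2,_=snap("scene","s3")
P,G=tip(-.022,-.003,60); t=RING+[-.022,0,-.003]; print(red(im),proj(i,RING),proj(i,t))
cv2.imwrite("pics/w3c.png",cv2.resize(im[100:300,180:420,::-1],None,fx=3,fy=3))
```

```text
[-0.441 -0.252  0.215  2.08   0.15   0.793 -0.184] [-1.05800533  0.95102829 -0.17937772]
t 4.58 turn [ 0.1 -0.1 -0. ] | 0.1 shift [-0.4  0.2  1.4]
t 4.58 turn [ 0.1 -3.1 -0. ] | 3.1 shift [ 3.8  0.2 11.3]
t 4.58 turn [ 0.1 -5.1 -0. ] | 5.1 shift [ 7.   0.2 19.8]
t 4.58 turn [ 0.1 -7.1 -0. ] | 7.1 shift [ 9.2  0.1 26.5]
t 4.58 turn [ 0.1 -8.1 -0. ] | 8.1 shift [10.5  0.1 32.1]
[[259, 194, 38, 65, 1095]] [[274.88452656 235.94028906]] [[239.82877227 237.6967169 ]]
```

View pics/w3c.png

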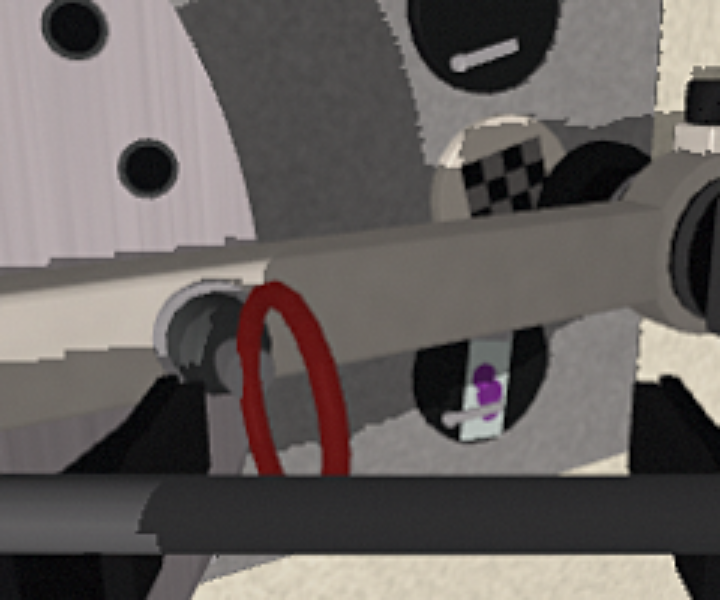

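The fingertip, near (240,230) in full-picture pixels, sits just behind the ring and is centred on it across the opening. Entering now.

>>> servo_tool(commands=[[[0, -3, 0, 4, 0, 11, 87], [0, -5, 0, 7, 0, 20, 87], [0, -7, 0, 9, 0, 26.5, 87], [0, -8, 0, 10.5, 0, 32, 87], [0, -8, 0, 10.5, 0, 32, 87]]])

```text
time: 5.3
position: [0.5982, 0.0705, 0.254]
tool_rot: [-0.053, 0.916, 0.103]
ft_force: [-8.8, -1.0, -2.4]
grip_width: 1.0
```

Run:
```python
from h import *
s=ctrl.get_state();print(np.round(s["joint_positions"],3),s["ft_force"])
delta(*tip(.014,-.003,52)); delta(*tip(.014,.007,52)); delta(*tip(.014,.027,52))
i,im=snap("wrist","w4"); i2,im2=snap("scene","s4"); print(red(im),red(im2,10)[:1])
cv2.imwrite("pics/w4c.png",np.hstack([cv2.resize(im[130:280,180:330,::-1],(400,400)),cv2.resize(im2[150:220,310:380,::-1],(400,400))]))
```

```text
[-0.421 -0.256  0.197  2.129  0.195  0.62  -0.223] [-8.75887815 -1.03876128 -2.41751095]
t 5.3 turn [ 0.1 -0.5  0. ] | 0.6 shift [-0.9  0.3  2.8]
t 5.3 turn [ 0.1 -0.5  0. ] | 0.6 shift [-8.9  0.3  8.9]
t 5.3 turn [ 0.1 -0.5  0. ] | 0.6 shift [-24.7   0.2  21.1]
[[203, 202, 40, 56, 1005], [231, 285, 13, 12, 92]] [[472, 180, 5, 11, 31]]
```

View pics/w4c.png

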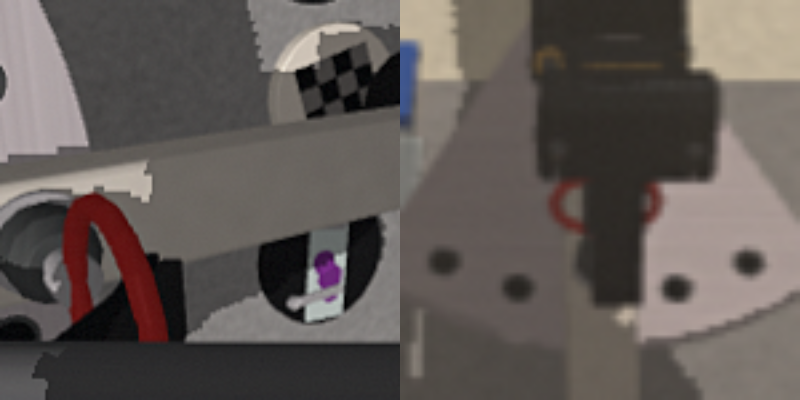

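The finger is through the ring. It pushes on the ring forwards with about 9 N, so I back off 2 mm while lifting.

>>> servo_tool(commands=[[[0, 0, 0, -2.5, 0, -0.5, 87], [0, 0, 0, -4.5, 0, 1, 87], [0, 0, 0, -7, 0, 3, 87], [0, 0, 0, -9, 0, 4.5, 87], [0, 0, 0, -9, 0, 4.5, 87]]])

```text
time: 6.02
position: [0.5977, 0.0706, 0.2658]
tool_rot: [-0.053, 0.91, 0.104]
ft_force: [-4.4, -0.9, -7.6]
grip_width: 0.999
```

```bash
cat >> h.py <<'E'
def ringpos(f):
    i,im=snap("wrist",f+"w"); j,jm=snap("top",f+"t"); k,km=snap("scene",f+"s")
    print("wrist",red(im)); print("top",[b for b in red(jm,5) if 260<b[0]<320 and 180<b[1]<230]); print("scene",[b for b in red(km,5) if 320<b[0]<375 and 160<b[1]<210])
    return (i,im),(j,jm),(k,km)
def st():
    s=ctrl.get_state(); print("t",s["time"],"pos",np.round(s["position"],4),"F",np.round(s["ft_force"],1),"q2",round(s["joint_positions"][1],3)); return s
E
python3 - <<'E'
from h import *
st(); (i,_),(j,_),(k,_)=ringpos("a")
for dz in (0,.01,.02): print(dz,proj(i,RING+[0,0,dz+.0253]),proj(k,RING+[0,0,dz]))
E
```

```text
t 6.025 pos [0.5977 0.0706 0.2658] F [-4.4 -0.9 -7.6] q2 -0.268
wrist [[204, 202, 40, 56, 1010], [231, 285, 13, 11, 87]]
top []
scene [[337, 178, 7, 11, 24]]
0 [[230.78521737 257.95390161]] [[345.04126596 184.47426043]]
0.01 [[237.98804075 265.3324672 ]] [[345.22490816 182.45855664]]
0.02 [[245.97278638 273.49460173]] [[345.41139223 180.41160579]]
```

>>> servo_tool(commands=[[[0, 0, 0, -2, 0, 1.5, 87], [0, 0, 0, -4, 0, 3, 87], [0, 0, 0, -5.5, 0, 4.3, 87], [0, 0, 0, -5.5, 0, 4.3, 87]]])

```text
time: 6.68
position: [0.5976, 0.0706, 0.2727]
tool_rot: [-0.053, 0.91, 0.104]
ft_force: [-5.4, 0.3, -8.6]
grip_width: 1.001
```

Run:
```python
from h import *
st(); (i,im),_,(k,km)=ringpos("b")
for dz in (.01,.015,.02): print(dz,proj(i,RING+[0,0,dz+.0253]),proj(k,RING+[0,0,dz]))
cv2.imwrite("pics/bc.png",np.hstack([cv2.resize(im[130:300,160:330,::-1],(400,400)),cv2.resize(km[150:220,310:380,::-1],(400,400))]))
P,G=tip(0,0,52); P2,G2=tip(0,0,52,-.262,np.r_[PIV+.16*np.array([np.cos(YAW-.262),np.sin(YAW-.262)]),.228]); print(P2-P)
T=R.from_rotvec(ctrl.get_state()["tool_rot"]).as_matrix(); p0=np.array(ctrl.get_state()["position"]);c=np.r_[PIV,0]
for a in (-.07,-.14,-.2,-.24,-.255,-.262,-.27):
    Q=R.from_rotvec([0,0,a]).as_matrix(); print(a,(np.degrees(R.from_matrix(T.T@Q@T).as_rotvec())).round(1),(1000*T.T@(Q@(p0-c)+c-p0)).round(1))
```

```text
t 6.675 pos [0.5976 0.0706 0.2727] F [-5.4  0.3 -8.6] q2 -0.273
wrist [[204, 202, 40, 56, 1010], [231, 285, 13, 11, 87]]
top []
scene [[337, 177, 8, 11, 24]]
0.01 [[232.85619996 260.13081365]] [[345.22490816 182.45855664]]
0.015 [[236.47596228 263.83862258]] [[345.31779086 181.43903227]]
0.02 [[240.28516838 267.73641054]] [[345.41139223 180.41160579]]
[-0.00203059 -0.0500655   0.        ]
-0.07 [ 3.2  0.  -2.5] [ -0.4 -14.9  -0.6]
-0.14 [ 6.3  0.  -4.9] [ -1.5 -29.7  -2. ]
-0.2 [ 9.1  0.  -7. ] [ -2.9 -42.2  -3.9]
-0.24 [10.9  0.  -8.4] [ -4.1 -50.5  -5.4]
-0.255 [11.5  0.  -9. ] [ -4.6 -53.6  -6.1]
-0.262 [11.9  0.  -9.2] [ -4.8 -55.   -6.4]
-0.27 [12.2  0.  -9.5] [ -5.1 -56.6  -6.8]
```

View pics/bc.png

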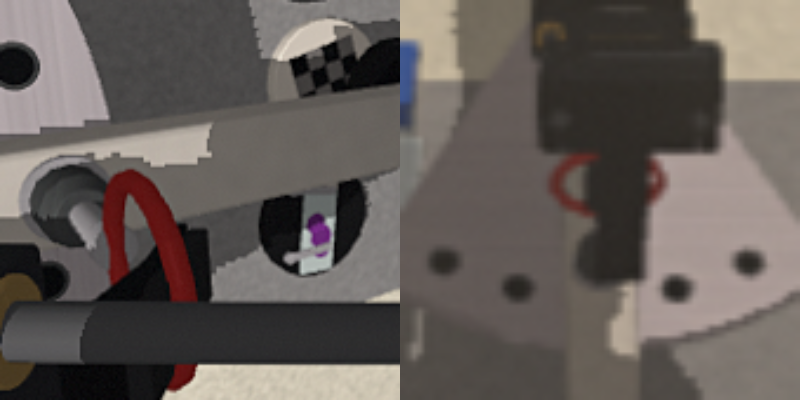

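The pin is drawn, with the stem visible and a spring load of about 8.6 N. Swinging along the arc now.

>>> servo_tool(commands=[[[1.6, 0, -1.2, -0.1, -7.5, -0.2, 87], [3.2, 0, -2.5, -0.4, -15, -0.6, 87], [4.8, 0, -3.7, -0.9, -22.3, -1.2, 87], [6.3, 0, -4.9, -1.5, -29.7, -2, 87], [7.7, 0, -6, -2.2, -36, -2.9, 87]]])

```text
time: 7.45
position: [0.5986, 0.0348, 0.2732]
tool_rot: [0.026, 0.909, -0.055]
ft_force: [-4.3, 1.0, -8.7]
grip_width: 0.998
```

```bash
cat >> h.py <<'E'
def arc(angs,dn=()):
    s=st(); T=R.from_rotvec(s["tool_rot"]).as_matrix(); p0=np.array(s["position"]);c=np.r_[PIV,0]
    az=np.arctan2(T[1,0],T[0,0])-YAW; print("tool azimuth angle",az)
    for a in angs:
        Q=R.from_rotvec([0,0,a-az]).as_matrix(); print(a,(np.degrees(R.from_matrix(T.T@Q@T).as_rotvec())).round(1),(1000*T.T@(Q@(p0-c)+c-p0)).round(1))
    print("down 10mm:",(T.T@[0,0,-10]).round(1),"back 10mm:",(10*T.T@-np.array([np.cos(az+YAW),np.sin(az+YAW),0])).round(1))
E
python3 - <<'E'
from h import *
arc([-.2,-.22,-.24,-.25,-.262]); ringpos("c")
E
```

```text
t 7.45 pos [0.5986 0.0348 0.2732] F [-4.3  1.  -8.7] q2 -0.266
tool azimuth angle -0.17025566521790858
-0.2 [ 1.3  0.  -1. ] [-0.1 -6.3 -0.1]
-0.22 [ 2.2  0.  -1.8] [ -0.2 -10.6  -0.3]
-0.24 [ 3.2  0.  -2.5] [ -0.4 -14.8  -0.5]
-0.25 [ 3.6  0.  -2.8] [ -0.5 -17.   -0.7]
-0.262 [ 4.1  0.  -3.2] [ -0.7 -19.5  -0.9]
down 10mm: [ 7.9  0.  -6.1] back 10mm: [-6.1  0.  -7.9]
wrist [[204, 202, 40, 56, 1002], [231, 285, 13, 11, 86]]
top []
scene [[327, 177, 2, 6, 8], [339, 176, 7, 11, 24]]
```

>>> servo_tool(commands=[[[1.3, 0, -1, -0.1, -6.3, -0.1, 87], [2.5, 0, -1.9, -0.3, -12, -0.4, 87], [3.4, 0, -2.6, -0.5, -16, -0.6, 87], [4.1, 0, -3.2, -0.7, -19.5, -0.9, 87], [4.1, 0, -3.2, -0.7, -19.5, -0.9, 87]]])

```text
time: 8.22
position: [0.5967, 0.0154, 0.2737]
tool_rot: [0.066, 0.907, -0.138]
ft_force: [-5.9, 1.1, -7.5]
grip_width: 1.002
```

Run:
```python
from h import *
arc([-.262]); (i,im),(j,jm),(k,km)=ringpos("d")
cv2.imwrite("pics/dc.png",np.hstack([cv2.resize(im[60:300,130:430,::-1],(500,400)),cv2.resize(km[150:290,290:400,::-1],(300,400))]))
```

```text
t 8.225 pos [0.5967 0.0154 0.2737] F [-5.9  1.1 -7.5] q2 -0.263
tool azimuth angle -0.26008057253494365
-0.262 [ 0.1  0.  -0.1] [-0.  -0.4 -0. ]
down 10mm: [ 7.9  0.  -6.2] back 10mm: [-6.2  0.  -7.9]
wrist [[203, 202, 41, 56, 1006], [231, 285, 13, 11, 87]]
top []
scene [[333, 176, 8, 10, 27]]
```

View pics/dc.png

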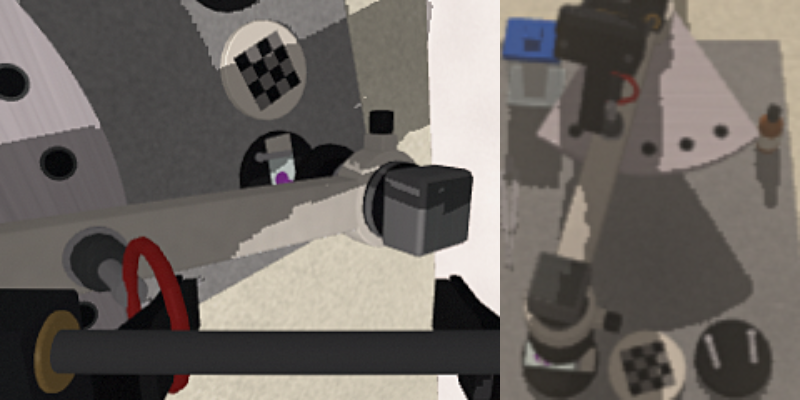

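The camera is now over the slide stage (scene view, lower left). Lowering in steps; the load tells me whether the pin enters.

>>> servo_tool(commands=[[[0, 0, 0, 2, 0, -1.5, 87], [0, 0, 0, 4, 0, -3, 87], [0, 0, 0, 6, 0, -4.7, 87], [0, 0, 0, 8, 0, -6.2, 87], [0, 0, 0, 8, 0, -6.2, 87]]])

```text
time: 9.0
position: [0.5968, 0.0154, 0.2637]
tool_rot: [0.066, 0.906, -0.138]
ft_force: [-6.8, 0.0, -8.5]
grip_width: 1.001
```

Run:
```python
from h import *
arc([-.262]); ringpos("e")
```

```text
t 9.0 pos [0.5968 0.0154 0.2637] F [-6.8  0.  -8.5] q2 -0.256
tool azimuth angle -0.2598884629186721
-0.262 [ 0.1  0.  -0.1] [-0.  -0.5 -0. ]
down 10mm: [ 7.9  0.  -6.2] back 10mm: [-6.2  0.  -7.9]
wrist [[203, 202, 41, 56, 1015], [231, 285, 13, 11, 87]]
top []
scene [[333, 178, 8, 10, 23]]
```

Still loaded and the ring came down 10 mm with the tool, so the pin is entering the hole. Lowering it home.

>>> servo_tool(commands=[[[0, 0, 0, 2, 0, -1.5, 87], [0, 0, 0, 4, 0, -3, 87], [0, 0, 0, 6, 0, -4.7, 87], [0, 0, 0, 8, 0, -6.2, 87], [0, 0, 0, 9.5, 0, -7.4, 87]]])

```text
time: 9.78
position: [0.5978, 0.0159, 0.254]
tool_rot: [0.067, 0.903, -0.137]
ft_force: [-11.3, 1.0, 0.3]
grip_width: 0.999
```

Run:
```python
from h import *
arc([-.262]); ringpos("f")
```

```text
t 9.775 pos [0.5978 0.0159 0.254 ] F [-11.3   1.    0.3] q2 -0.248
tool azimuth angle -0.25795969111803035
-0.262 [ 0.2 -0.  -0.1] [-0.  -0.9 -0. ]
down 10mm: [ 7.9 -0.  -6.2] back 10mm: [-6.2 -0.  -7.9]
wrist [[202, 203, 41, 55, 1010], [230, 285, 13, 13, 105]]
top []
scene [[334, 181, 7, 9, 19]]
```

Run:
```python
from h import *
a=YAW-.262; r0=np.linalg.norm(RING[:2]-PIV); rg=np.r_[PIV+r0*np.array([np.cos(a),np.sin(a)]),.228]
off=R.from_rotvec([0,0,-.262]).as_matrix()@(RING-np.r_[PIV,0])+np.r_[PIV,0]; print(off)
for t in [(.008,-.004,53),(0,-.004,55),(-.01,-.004,57),(-.022,-.003,60),(-.03,.005,64),(-.035,.025,68),(-.04,.05,72)]: delta(*tip(*t,-.262,off))
```

```text
[0.54455452 0.02302899 0.228     ]
t 9.93 turn [ 0.2  1.2 -0.1] | 1.2 shift [-3.6 -1.  -3.5]
t 9.93 turn [ 0.2  3.2 -0.1] | 3.2 shift [-6.7 -0.9 -9.9]
t 9.93 turn [ 0.2  5.2 -0.1] | 5.2 shift [-11.1  -0.9 -17.8]
t 9.93 turn [ 0.2  8.2 -0.1] | 8.2 shift [-16.7  -0.9 -27. ]
t 9.93 turn [ 0.2 12.2 -0.1] | 12.2 shift [-24.4  -0.8 -28.9]
t 9.93 turn [ 0.2 16.2 -0.1] | 16.2 shift [-39.8  -0.8 -21.4]
t 9.93 turn [ 0.2 20.2 -0.1] | 20.2 shift [-59.1  -0.8 -11. ]
```

>>> servo_tool(commands=[[[0, 0.5, 0, -1.8, 0, -2, 87], [0, 1.2, 0, -3.3, 0, -3.8, 87], [0, 2.2, 0, -5, 0, -7, 87], [0, 3.2, 0, -6.7, 0, -10, 87], [0, 3.2, 0, -6.7, 0, -10, 87]]])

```text
time: 10.55
position: [0.5862, 0.0172, 0.2525]
tool_rot: [0.071, 0.959, -0.136]
ft_force: [0.6, 0.1, -0.6]
grip_width: 1.001
```

Run:
```python
from h import *
st()
off=np.array([.5446,.023,.228])
for t in [(-.005,-.004,56),(-.01,-.004,57),(-.016,-.004,58.5),(-.022,-.003,60),(-.03,.0,62),(-.03,.005,64),(-.035,.025,68),(-.04,.05,72)]: delta(*tip(*t,-.262,off))
ringpos("g")
```

```text
t 10.55 pos [0.5862 0.0172 0.2525] F [ 0.6  0.1 -0.6] q2 -0.246
t 10.55 turn [ 0.2  1.  -0.1] | 1.0 shift [-2.7 -0.5 -3.8]
t 10.55 turn [ 0.2  2.  -0.1] | 2.0 shift [-4.6 -0.5 -8. ]
t 10.55 turn [ 0.2  3.5 -0.1] | 3.5 shift [ -6.7  -0.5 -12.9]
t 10.55 turn [ 0.2  5.  -0.1] | 5.0 shift [ -9.7  -0.5 -17.4]
t 10.55 turn [ 0.2  7.  -0.1] | 7.0 shift [-14.9  -0.4 -22.4]
t 10.55 turn [ 0.2  9.  -0.1] | 9.0 shift [-17.3  -0.4 -19.8]
t 10.55 turn [ 0.2 13.  -0.1] | 13.0 shift [-33.   -0.4 -13.1]
t 10.55 turn [ 0.2 17.  -0.1] | 17.0 shift [-53.   -0.4  -3.8]
wrist [[224, 198, 39, 61, 879], [244, 285, 15, 4, 42]]
top []
scene [[330, 179, 11, 11, 33]]
```

Forces are at zero, so the ring is free. Withdrawing.

>>> servo_tool(commands=[[[0, 1, 0, -2.7, 0, -4, 87], [0, 2, 0, -4.6, 0, -8, 87], [0, 3.5, 0, -6.7, 0, -13, 87], [0, 5, 0, -9.7, 0, -17.5, 87], [0, 7, 0, -15, 0, -22, 87]]])

```text
time: 11.32
position: [0.5586, 0.021, 0.251]
tool_rot: [0.079, 1.085, -0.133]
ft_force: [0.1, -0.2, 0.3]
grip_width: 1.003
```

Run:
```python
from h import *
st()
off=np.array([.5446,.023,.228])
for t in [(-.03,.0,62),(-.033,.01,64),(-.036,.03,67),(-.04,.05,70),(-.045,.075,74),(-.045,.12,76)]: delta(*tip(*t,-.262,off))
ringpos("hh")
```

```text
t 11.325 pos [0.5586 0.021  0.251 ] F [ 0.1 -0.2  0.3] q2 -0.236
t 11.32 turn [ 0.2 -0.3 -0. ] | 0.3 shift [-0.4 -0.1  1.3]
t 11.32 turn [ 0.2  1.7 -0. ] | 1.7 shift [-8.9 -0.1  3.2]
t 11.32 turn [ 0.2  4.7 -0. ] | 4.7 shift [-25.3  -0.2   9.7]
t 11.32 turn [ 0.2  7.7 -0. ] | 7.7 shift [-42.2  -0.2  15.2]
t 11.32 turn [ 0.2 11.7 -0. ] | 11.7 shift [-63.2  -0.2  21.8]
t 11.32 turn [ 0.2 13.7 -0. ] | 13.7 shift [-101.3   -0.2   42.4]
wrist [[271, 190, 36, 69, 1079]]
top [[299, 205, 13, 4, 31]]
scene [[331, 179, 10, 11, 32]]
```

>>> servo_tool(commands=[[[0, 1.7, 0, -9, 0, 3, 87], [0, 4.7, 0, -25, 0, 10, 87], [0, 7.7, 0, -42, 0, 15, 87], [0, 11.7, 0, -63, 0, 22, 87], [0, 13.7, 0, -101, 0, 42, 87]]])

```text
time: 12.1
position: [0.5485, 0.0223, 0.359]
tool_rot: [0.096, 1.326, -0.127]
ft_force: [1.5, -0.6, 0.6]
grip_width: 0.997
```

>>> servo_tool(commands=[[[0, 4, 0, -40, 40, 0, 87], [0, 8, 0, -60, 90, 0, 87], [0, 8, 0, -60, 140, 0, 87], [0, 8, 0, -60, 190, 0, 87], [0, 8, 0, -60, 220, 0, 87]]])

```text
time: 12.72
position: [0.5668, 0.2456, 0.4169]
tool_rot: [0.105, 1.462, -0.118]
ft_force: [-0.3, -0.1, 0.2]
grip_width: 0.999
```

Run:
```python
from h import *
st(); _,(j,jm),(k,km)=ringpos("z")
off=np.array([.5446,.023,.228]);a=YAW-.262; n=np.array([-np.sin(a),np.cos(a),0])
for nm,i in(("top",j),("scene",k)):
  for dz in(0,.013):
    p=proj(i,[off+[0,0,dz]+.0253*(np.cos(t)*n+np.sin(t)*np.array([0,0,1])) for t in np.arange(0,6.3,.2)]);print(nm,dz,p.min(0).round(1),p.max(0).round(1))
cv2.imwrite("pics/zc.png",np.hstack([cv2.resize(km[140:320,280:410,::-1],(400,554)),cv2.resize(jm[110:290,225:355,::-1],(400,554))]))
```

```text
t 12.725 pos [0.5668 0.2456 0.4169] F [-0.3 -0.1  0.2] q2 0.163
wrist [[134, 24, 28, 10, 197]]
top [[298, 205, 16, 4, 36]]
scene [[322, 178, 18, 12, 55]]
top 0 [298.7 204.7] [314.5 207.3]
top 0.013 [298.6 204.4] [314.5 207.1]
scene 0 [321.4 177.1] [338.9 187.9]
scene 0.013 [321.4 174.3] [339.1 185.4]
```

View pics/zc.png

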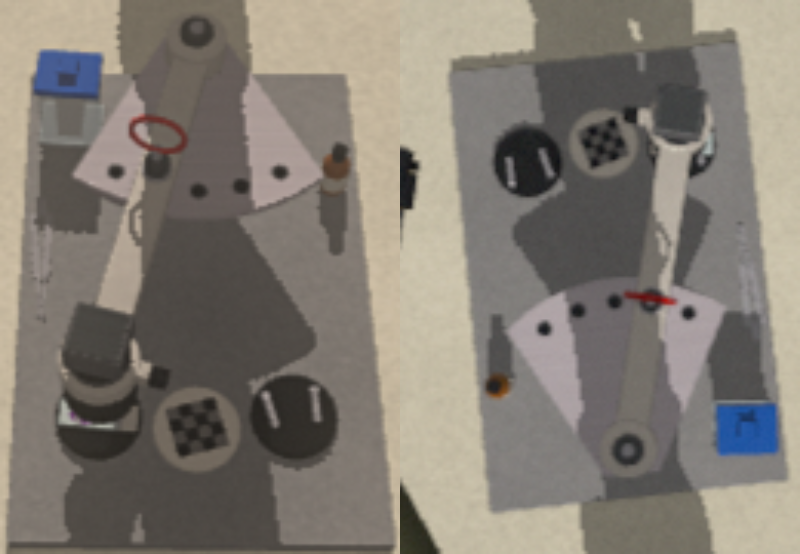

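The ring now spans scene rows 178–190. The home prediction is 177–188 plus the wire; riding on the plate would put it about 3 px higher. The camera stands over the slide and the robot is clear.

```bash
python3 -c "
from bench import close_job; print(close_job())"
```

```text
the job is handed in; nothing more can be done
None
```

The camera arm is now in the −0.262 hole, over the stage plate with the purple-stained slide, with the pin home as far as my checks show. I handed the job in after about 13 s of robot time, with the gripper about 0.2 m clear of the ring and the wrist force near 0.

- **How it went:** I hooked the lower finger of the wide-open gripper under the ring and lifted it about 19 mm. I swung the arm one hole toward −y, lowered the pin into the hole and backed the finger out. The fingers were never closed.
- **Pin seated:** When lowered at the new hole, the ring came down past the height where it would ride on the plate, and the load came off. In the last pictures the ring matched its predicted home height and angle to within about 1–2 pixels. Riding on the plate would have shown about 3 pixels higher.
- **Other objects:** The plates, bottle and jar looked unmoved in the last pictures. The tweezers also looked in place, though they were only faintly visible. I did not recheck the slide box, marker or spectacles, but the robot never went near them.
- **Forces:** The highest wrist force I read was about 11 N, from the finger pressing forward on the ring as the pin reached home; it went to zero when I backed off.
- **What went wrong:** My first approach, a shallow slant with level jaws, ran joint 2 to its lower limit. One reading was −0.30006 against −0.3. I switched to upright jaws and a steeper slant (about 52° once hooked).

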